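# Reset a ratchet reading stand to its second notch and set the meter on it

### The arm

A 6-joint arm with a two-finger parallel gripper is mounted at the origin on the work surface. World frame = base frame: x ahead of the robot, y to its left, z up, the work surface at z = 0. Lengths are in m, angles in degrees, forces in N, time in s.
With the tool pointing down it reaches from about 0.325 to 0.85 m from the base axis. Payload 15.5 kg.
Tool frame: the origin (TCP) lies at the very end of the fingers, on their centre line; the grasp point (between the pads) lies arm.grip_depth behind it (arm.grip_depth is the distance from the TCP to the grasp point, in m); z points along the fingers, y is the line along which they close (so a half turn about z gives the same grasp; the last joint's range is limited). The gripper opens to 91 mm and grips with 3 to 60 N. Pads are 32 mm wide; open, the fingers measure 118 mm over their backs; the gripper's body (76 mm by 178 mm) begins 60 mm behind the grasp point.
Start: joints at [69.471, 28.281, 77.091, -0, 74.628, -5.472], TCP at [0.162, 0.604, 0.214] pointing down, gripper open.
Joint ranges: [-166.48, 166.48], [-47.26, 123.95], [12.59, 153.08], [-70.14, 250.14], [6.76, 159.57], [-176.63, 176.63]. Speed limits (degrees/s): [108.29, 108.29, 147.25, 172.46, 172.46, 172.46].

### API

Orientations are given as a 3x3 rotation matrix whose columns are the frame's x, y, z axes.
In Python, from rig import arm gives the robot as it stands. Calls block until the motion is done:
- arm.move_to(position, orientation): joint-space move of the TCP to a pose.
- arm.move_l(position, orientation=None, feed=0.15): straight line of the TCP; orientation=None keeps the orientation; feed is the mean speed in m/s.
- arm.move_joints(angles): joint-space move.
- arm.grip(opening): finger opening in m; the grip force is fixed at half the most; returns when the fingers have stopped.
- arm.sleep(seconds).
- arm.solve_ik(position, orientation): joint angles nearest the present ones, or None.
- arm.snapshot(name): name is "side" or "top"; returns the picture (480x640x3 uint8, red, green, blue); there is no depth.
- arm.get_calibration(name): a dict with "intrinsics" (3x3 intrinsics, pixels), "k1" (the pictures are not rectified: a ray, as slopes to the right and down, at radius r is drawn at 1 + k1 r^2 times it, then the intrinsics apply), "cam_to_world" (4x4, takes a point from camera to world coordinates). Camera axes: x right, y down, z forward; pixel columns grow to the right and rows downward; lengths in m; the calibration is good to about 2 mm. A picture is of the moment at which its call begins. get_calibration takes no time and is no camera call.
A pose or a line that the arm cannot do raises arm.Unreachable and nothing moves.
- arm.sign_off(): hands the job in; it is judged then, once.
Readings, each from a call of its own:
- arm.current_t(): time.
- arm.current_joint_positions(): joint angles.
- arm.current_dq(): joint speeds.
- arm.current_tau(): joint torques, N m.
- arm.current_ee_pos(): TCP position.
- arm.current_tool_rot(): TCP orientation.
- arm.current_force(): force on the tool from outside, world axes, zero at the start.
- arm.current_torque(): the same for the moment, N m.
- arm.current_width(): finger opening in m.
- arm.current_grasp_force(): force on a finger pad.
Only numpy, scipy, OpenCV 4.12 (cv2) and the standard library are available. Lean on these libraries where they do the work, as an engineer would, in place of code of your own. Each camera call takes 0.05 s, during which the arm holds its last target. There are 200 camera calls.

### The job

The reading stand is propped too steep for the meter. Lift its board by the bar past the top notch so that the pawl is thrown out, ease it all the way down flat without letting it drop, then raise it again and leave it standing in the second notch up from flat. Lay the handheld meter face up on the board, straight up the slope with its display end uppermost and its lower end against the ledge, and leave everything else on the bench where it is.

Things in the scene. Friction and masses are not known exactly. Their poses are not given: they have to be found in the camera images.
- hinge (a point): Reading stand, fixed: grey board 240 mm wide, 200 deep, hinged along its low edge on a low steel base 280 mm wide, between two upright toothed steel quadrants (up to 120 mm high, one each side; the board's pawls click on them). This point: on the hinge axis, mid-width, 45 mm above the bench. x level, from the low edge towards the lift bar's side; y along the hinge; z up. Left and right are alike.
- lift_bar (a point): Middle of the lift bar: round steel bar 12 mm thick, parallel to the hinge, beyond the board's free edge, free over 130 mm of its length and 44 mm clear of the edge. Its axis is 250 mm from the hinge axis in the board's middle plane (height 45 mm + 250 mm x sin of the board angle); only bench below it. Lifting takes about 5 N. Axes as ledge.
- ledge (a point): On the board's upper face at the foot of the ledge (a 22 mm high aluminium lip along the whole low edge), mid-width. x up the slope towards the lift bar, y along the ledge, z out of the face. The face is free from x = 0 to 200 mm. The board is 8 mm thick with the hinge axis in its middle plane: this point is 4 mm from that axis along z.
- board (a joint): Board angle, rad: 0 flat, 1.08 fully up. Notches from flat: 0.26, 0.37, 0.47, 0.58, 0.68. Pawl in: the board climbs freely, clicking past notches, and sinks back only to the last one passed. Lifted past about 0.92 the pawl is thrown out and the board can come down to flat, where (below 0.03) the pawl is thrown in again. Let go with the pawl out, it falls.
- meter_center (a point): Centre of the handheld meter, half-way up: grey instrument 140 mm long (x), 58 wide (y), 34 thick (z), 0.2 to 0.4 kg, display at one end of its face, keypad at the other. x points to the display end, z out of the face. It lies face up on the bench to the left or right of the stand.
- meter_top (a point): Middle of the meter's display end face, 70 mm along x from its centre.
- filter_box: Bystander, to be left alone: flat square cardboard box of filter papers, 94 x 94 x 32 mm, 0.12 kg. Origin under its centre, on its underside.
- filter_cup_a: Bystander, to be left alone: clear sample cup with a white funnel in it, cup 62 mm across, funnel mouth 86 mm across, 122 mm high. Origin under its centre, on its underside.
- filter_cup_b: Bystander, to be left alone: clear sample cup with a white funnel in it, the same as filter_cup_a. Origin under its centre, on its underside.
- sample_jar: Bystander, to be left alone: white sample jar with screw lid, 62 mm across, 74 mm high. Origin under its centre, on its underside.
- wash_bottle: Bystander, to be left alone: white wash bottle with a bent spout, 70 mm across, about 200 mm high. Origin under its centre, on its underside.
- marker: Bystander, to be left alone: marker pen lying on the bench, 140 mm long, 13 mm thick. Origin under its centre, on its underside.

How it is judged:
By the outcome, as a careful person would: the job done as asked, in the order asked, and still so for the second after the job is handed in, with the robot touching nothing.
It also fails if it takes over 58 s, if anything falls off the work surface, if the arm or the gripper's body presses on something with over 40 N, if the wrist force passes 120 N, or if a joint passes its speed limit or range.

## Working session

There is one attempt and no reset: what is moved stays moved. The work goes in short steps, each a Python script; the robot and the scene stay as the last script left them, time stands still between calls to the robot, and variables do not carry over. Pictures are saved under pics/ and viewed, at most 10 in all, crops included, and the job is handed in when it is done.

```bash
ls; mkdir -p pics; python3 - <<'E'
from rig import arm
import cv2,numpy as np
for n in("side","top"):
    cv2.imwrite(f"pics/{n}0.png",arm.snapshot(n)[:,:,::-1])
    c=arm.get_calibration(n);print(n,c)
print(arm.grip_depth,arm.current_t(),arm.current_tool_rot())
E
```

```text
pics
side {'intrinsics': array([[455.09498795,   0.        , 316.02738116],
       [  0.        , 455.09498795, 238.87828095],
       [  0.        ,   0.        ,   1.        ]]), 'k1': -0.005299701217071299, 'cam_to_world': array([[ 0.99273842, -0.06907631,  0.09848293,  0.45923158],
       [-0.11999296, -0.62643604,  0.77018152, -0.93867269],
       [ 0.00849196, -0.77640605, -0.6301758 ,  0.81751051],
       [ 0.        ,  0.        ,  0.        ,  1.        ]])}
top {'intrinsics': array([[573.15235002,   0.        , 326.22783456],
       [  0.        , 573.15235002, 247.61279985],
       [  0.        ,   0.        ,   1.        ]]), 'k1': 0.03580320476640552, 'cam_to_world': array([[ 3.20830064e-02, -9.76592507e-01,  2.12691692e-01,
         2.77588101e-01],
       [-9.99466835e-01, -3.26378614e-02,  9.02762206e-04,
        -1.62549686e-02],
       [ 6.06017116e-03, -2.12607256e-01, -9.77118943e-01,
         1.53963068e+00],
       [ 0.00000000e+00,  0.00000000e+00,  0.00000000e+00,
         1.00000000e+00]])}
0.0188 0.1 [[-9.65663936e-01  2.59794164e-01 -3.93953876e-04]
 [ 2.59794437e-01  9.65663407e-01 -1.01762369e-03]
 [ 1.16054145e-04 -1.08502953e-03 -9.99999405e-01]]
```

View pics/side0.png

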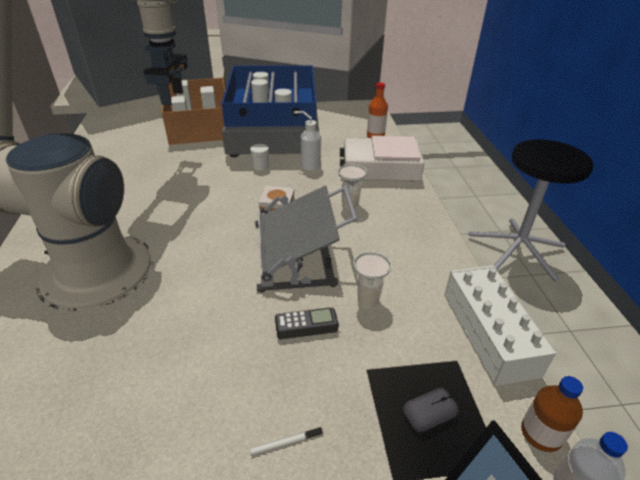

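View pics/top0.png

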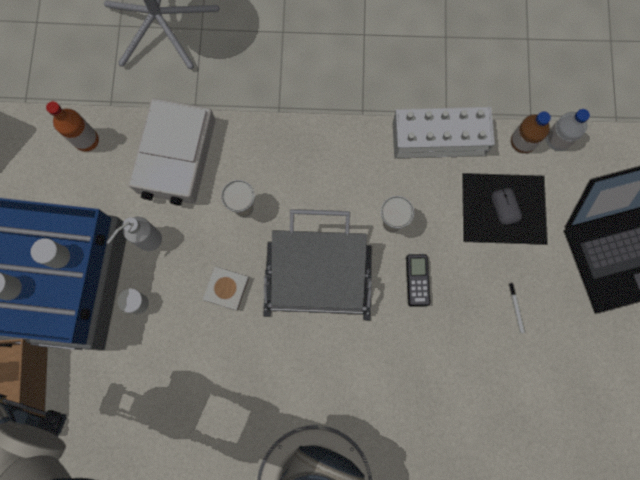

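The side view shows the stand at about (297,240), its bar at about (340,205) and the meter at (307,322) with the display to the right. In the top view the hinge edge is at row ~312, the bar at row ~212 (cols 291-349), the meter at (418,280) with its display uppermost, and cups at (238,197) and (397,214). Next I'll enlarge the stand area in both views.

```bash
cat > h.py <<'E'
from rig import arm
import cv2,numpy as np
def ray(n,u,v):
    c=arm.get_calibration(n);K=c["intrinsics"];T=c["cam_to_world"]
    p=cv2.undistortPoints(np.array([[[u,v]]],float),K,np.array([c["k1"],0,0,0.]))[0,0]
    d=T[:3,:3]@[p[0],p[1],1];return T[:3,3],d/np.linalg.norm(d)
def plane(n,u,v,z):
    o,d=ray(n,u,v);return o+d*(z-o[2])/d[2]
def two(a,b):
    (o,d),(p,e)=ray("side",*a),ray("top",*b)
    s=np.linalg.lstsq(np.stack([d,-e],1),p-o,rcond=None)[0]
    A,B=o+d*s[0],p+e*s[1];return (A+B)/2,np.linalg.norm(A-B)
def proj(n,P):
    c=arm.get_calibration(n);T=np.linalg.inv(c["cam_to_world"])
    q=T[:3,:3]@P+T[:3,3];s=q[:2]/q[2];s=s*(1+c["k1"]*s@s)
    return c["intrinsics"][:2,:2]@s+c["intrinsics"][:2,2]
def crop(n,name,u0,v0,w,h,k):
    im=arm.snapshot(n)[v0:v0+h,u0:u0+w,::-1]
    cv2.imwrite(f"pics/{name}.png",cv2.resize(im,None,fx=k,fy=k,interpolation=cv2.INTER_CUBIC))
E
python3 - <<'E'
from h import *
crop("side","s1",245,165,160,180,3.3);crop("top","t1",255,195,190,140,4)
E
```

```text
(no output)
```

View pics/s1.png

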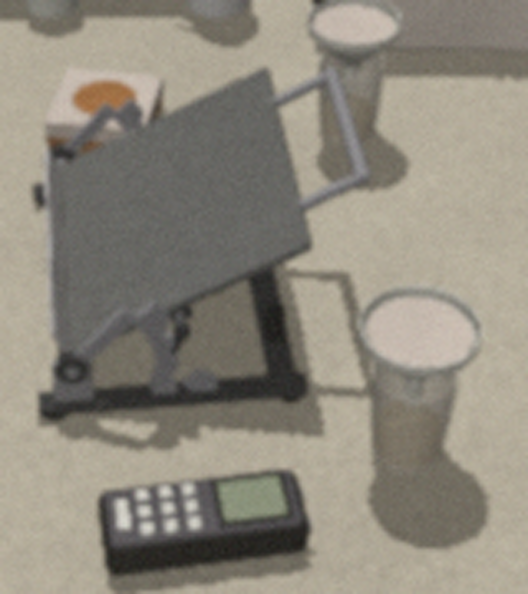

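View pics/t1.png

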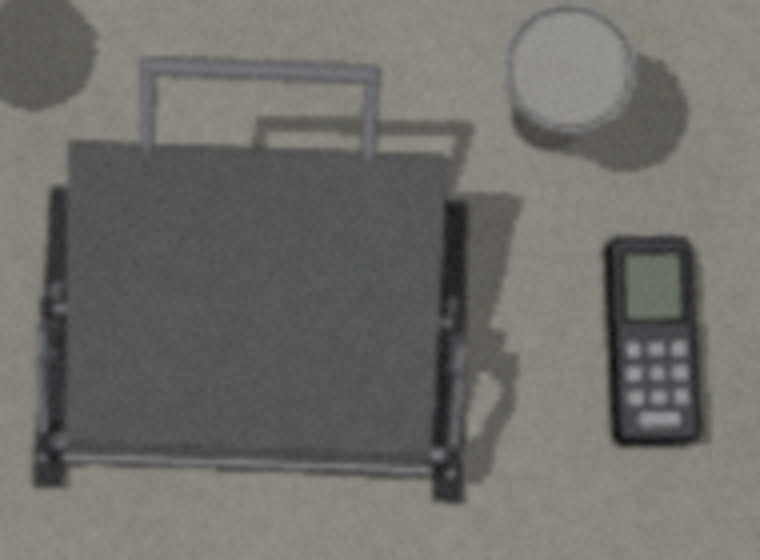

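Side crop: bar corners at (330,75) and (366,178), board top corners at (268,69) and (310,246), near pivot at (72,370). The meter's top face spans (100,492)-(305,520). Top crop: bar corners at (145,68) and (376,75), board top edge from (70,143) to (445,158), ledge from (65,458) to (435,470), meter from (605,240) to (700,442).

```bash
python3 - <<'E'
from h import *
np.set_printoptions(precision=4,suppress=True)
S=lambda u,v:(245+u/3.3,165+v/3.3)
T=lambda u,v:(255+u/4,195+v/4)
P={}
for k,a,b in[("barL",(331,77),(147,67)),("barR",(364,178),(374,74)),("bdL",(268,69),(70,143)),("bdR",(310,246),(445,158)),
 ("mDL",(292,474),(612,240)),("mDR",(305,518),(690,240)),("mKL",(102,492),(616,440)),("mKR",(112,548),(699,441))]:
    p,g=two(S(*a),T(*b));P[k]=p;print(k,p,g)
L=plane("top",*T(65,458),.067);R=plane("top",*T(435,470),.067);print("ledge tops",L,R)
d=P["barR"]-P["barL"];m=(P["barL"]+P["barR"])/2
print("len",np.linalg.norm(d[:2]),"yaw from bar",np.degrees(np.arctan2(d[0],-d[1])))
d=P["bdR"]-P["bdL"];print("bd len",np.linalg.norm(d),np.degrees(np.arctan2(d[0],-d[1])))
d=R-L;print("ledge len",np.linalg.norm(d),np.degrees(np.arctan2(d[0],-d[1])))
for z in(.03,.034):
  q=[plane("top",*T(*b),z) for b in[(609,239),(690,239),(616,442),(699,441)]]
  print(z,np.mean(q,0),q[0]-q[2],q[1]-q[3],q[0]-q[1])
ang=np.arcsin((m[2]-.045)/.25);print("bar",m,"ang",ang)
# cups
for k,a,b in[("cupB",(419,333),(572,68)),("cupA",(354,27),(-68,8))]:
    print(k,two(S(*a),T(*b)))
E
```

```text
barL [0.6669 0.0742 0.1562] 0.0014352500061646923
barR [ 0.6667 -0.0678  0.1589] 0.0008335492742724052
bdL [0.6218 0.1217 0.1367] 0.00022564690525501274
bdR [ 0.6198 -0.1146  0.1364] 0.0007562626017529121
mDL [ 0.5923 -0.2351  0.0308] 0.0014543511660024193
mDR [ 0.5924 -0.2854  0.0422] 1.881148625293977e-05
mKL [ 0.4586 -0.2378  0.0317] 0.00029035552881973145
mKR [ 0.461  -0.2914  0.0359] 0.003640795262421619
ledge tops [0.431  0.1209 0.067 ] [ 0.4311 -0.1166  0.067 ]
len 0.14198415849797696 yaw from bar -0.07817468536248451
bd len 0.23632025043656357 -0.48282760459298196
ledge len 0.2374607968222665 0.013201800030620879
0.03 [ 0.5267 -0.2629  0.03  ] [ 0.1365  0.0048 -0.    ] [0.1358 0.0051 0.    ] [-0.0018  0.0544 -0.    ]
0.034 [ 0.526  -0.2622  0.034 ] [0.1361 0.0048 0.    ] [0.1354 0.0051 0.    ] [-0.0018  0.0542  0.    ]
bar [0.6668 0.0032 0.1576] ang 0.4670795439086657
cupB (array([ 0.6846, -0.1962,  0.1199]), np.float64(0.0034282069854991446))
cupA (array([0.7141, 0.2177, 0.1145]), np.float64(0.00016267159917805022))
```

The measurements agree with each other. Stand yaw is about 0°, the hinge is at about (0.4436, 0.003), and the board angle is about 0.467, which is the third notch. The edge height also fits. Now I'll grasp the bar.

```bash
cat >> h.py <<'E'
np.set_printoptions(precision=4,suppress=True)
HX,HY,HZ=.4436,.0032,.045
R0=np.array([[0,1,0],[1,0,0],[0,0,-1.]])  # tool y along world x, pointing down
def bar(a,dz=0):
    return np.array([HX+.25*np.cos(a),HY,HZ+.25*np.sin(a)-arm.grip_depth+dz])
def arc(a0,a1,feed=.08,step=.12):
    n=max(1,int(np.ceil(abs(a1-a0)/step)))
    for a in np.linspace(a0,a1,n+1)[1:]:
        arm.move_l(bar(a),R0,feed=feed)
        print(round(a,3),arm.current_ee_pos(),arm.current_force(),round(arm.current_width(),4))
E
python3 - <<'E'
from h import *
p=arm.current_ee_pos();arm.move_l([p[0],p[1],.34],feed=.25)
t=bar(.47)
print(arm.solve_ik(t,R0),arm.solve_ik(bar(1.),R0),arm.solve_ik(bar(0),R0))
arm.move_to(t+[0,0,.17],R0)
arm.grip(.04)
arm.move_l(t,R0,feed=.15)
print(arm.current_force(),arm.current_ee_pos())
arm.grip(0.0)
print(arm.current_width(),arm.current_force(),arm.current_grasp_force(),arm.current_t())
E
```

```text
[-4.8553 35.7008 75.5416 -0.     68.7576 -4.8553] [-5.5947 23.3081 82.0444 -0.     74.6474 -5.5947] [-4.665  45.0672 75.9761 -0.     58.9567 -4.665 ]
[-0.3886 -0.05    0.9863] [0.6671 0.0031 0.1404]
0.01132360015566882 [3.6837 0.0718 1.7076] 29.99933749437332 6.3583
```

```bash
python3 - <<'E'
from h import *
arc(.47,.98)
print(arm.current_t())
crop("side","s2",245,130,160,160,3.5)
E
```

```text
0.572 [0.6547 0.0032 0.162 ] [4.5718 0.8826 7.6608] 0.0114
0.674 [0.6405 0.0033 0.1827] [9.4787 2.0596 4.7295] 0.0112
0.776 [0.6241 0.0033 0.2022] [11.3338  1.9299  7.8317] 0.0111
0.878 [0.6059 0.0034 0.2199] [12.2582  3.3283 10.6665] 0.0114
0.98 [0.5858 0.0034 0.2356] [12.5378  3.7335 14.3402] 0.0115
8.6917
```

View pics/s2.png

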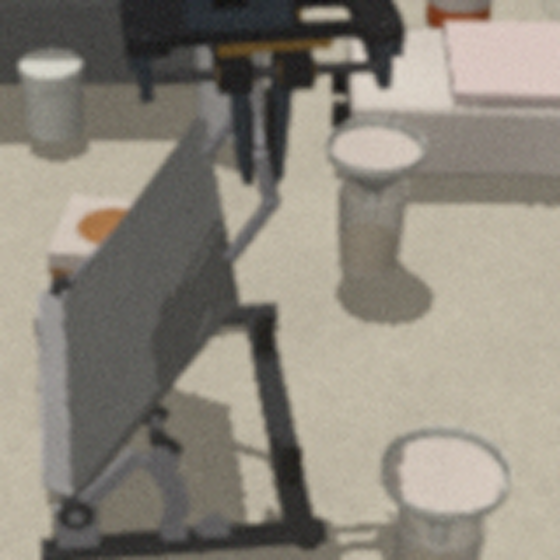

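The board is near 0.98-0.99 with the bar well held. The outward radial force suggests the hinge is about 2 mm further in x. I'll go slightly higher, then ease it down with a force guard.

```bash
sed -i 's/HX,HY,HZ=.4436/HX,HY,HZ=.4456/; s/^        print(round(a,3).*/&\n        if np.linalg.norm(arm.current_force())>40: raise SystemExit("force")/' h.py; python3 - <<'E'
from h import *
arc(.98,1.01)
arc(1.01,0.06,feed=.09)
arc(.06,-.004,feed=.04)
print(arm.current_t(),arm.current_grasp_force())
crop("side","s3",245,165,160,160,3.5)
E
```

```text
1.01 [0.5807 0.0034 0.239 ] [ 9.3323  3.6329 10.7672] 0.0112
0.891 [0.6046 0.0033 0.2208] [9.1784 2.1896 7.3474] 0.0113
0.772 [0.6257 0.0033 0.2002] [6.9455 1.1894 3.5654] 0.0116
0.654 [0.645  0.0032 0.1765] [5.2765 0.7356 1.205 ] 0.0111
0.535 [0.6607 0.0032 0.1517] [ 0.9179  0.0534 -2.7942] 0.0112
0.416 [0.6735 0.0031 0.1265] [-3.8703 -2.8714 -4.6233] 0.0111
0.298 [0.6835 0.0031 0.0995] [-7.34   -3.3252 -5.3591] 0.0113
0.179 [0.6903 0.0031 0.0707] [-7.8077 -2.327  -3.9513] 0.0114
0.06 [0.6935 0.0031 0.0412] [-10.2946  -3.6845  -2.6767] 0.0111
-0.004 [0.6938 0.0031 0.0274] [-20.9288  -2.4496  21.6676] 0.0113
13.4083 29.998885095119476
```

View pics/s3.png

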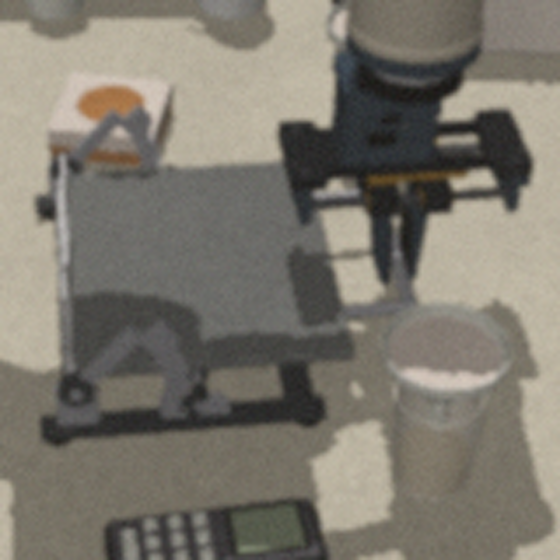

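The board is flat and pressing on its stop (+21 N). Now I'll raise it past 0.37 but short of 0.47, then settle it back into the notch.

```bash
sed -i 's/HX,HY,HZ=.4456/HX,HY,HZ=.4446/' h.py; python3 - <<'E'
from h import *
arc(-.004,.42,feed=.08)
for a in(.39,.375,.365,.358):
    arc(a+.01,a,feed=.03)
    if arm.current_force()[2]>8: break
print(arm.current_t())
E
```

```text
0.102 [0.6924 0.0032 0.053 ] [-8.8923 -2.0126 -3.8313] 0.0115
0.208 [0.6883 0.0033 0.0796] [-7.3641 -1.2399 -5.6553] 0.0111
0.314 [0.6814 0.0034 0.1055] [-8.1898 -0.2365 -6.3143] 0.011
0.42 [0.6721 0.0034 0.1304] [-6.0067  0.2814 -6.3509] 0.011
0.39 [0.6753 0.0034 0.1228] [-5.0994  0.5058 -7.5601] 0.0111
0.375 [0.6767 0.0034 0.1192] [-6.876   1.0266 -6.2062] 0.0113
0.365 [0.6776 0.0034 0.117 ] [-6.3893  0.5173 -3.6046] 0.0115
0.358 [0.6781 0.0034 0.1157] [-8.8506  2.1534  0.5978] 0.0114
16.5667
```

The load transferred at an angle of about 0.366, so the board sits in the second notch. Next I'll release the bar and fetch the meter.

```bash
cat >> h.py <<'E'
def Rm(yaw,tilt):  # meter frame (x up slope, z out of face) -> tool
    c,s=np.cos(yaw),np.sin(yaw);ct,st=np.cos(tilt),np.sin(tilt)
    M=np.array([[c,-s,0],[s,c,0],[0,0,1]])@np.array([[ct,0,-st],[0,1,0],[st,0,ct]])
    return M@np.diag([1,-1,-1.])
E
python3 - <<'E'
from h import *
arc(.358,.353,feed=.03)
arm.grip(.04);print("released",arm.current_force())
p=arm.current_ee_pos();arm.move_l(p+np.array([0,0,.12]),R0,feed=.2)
R=Rm(np.radians(2.1),0)
m=np.array([.526,-.2622,.003])
print(arm.solve_ik(m,R))
arm.move_to(m+[0,0,.2],R)
arm.grip(.085)
arm.move_l(m+[0,0,.04],R,feed=.2);arm.move_l(m,R,feed=.08)
print(arm.current_force(),arm.current_ee_pos())
arm.grip(0.0)
print(arm.current_width(),arm.current_force(),arm.current_t())
crop("side","s4",215,130,200,220,2.7)
E
```

```text
0.353 [0.6784 0.0034 0.1148] [-11.0069   1.0241   3.3938] 0.0111
released [-0.5154 -0.111  -0.3495]
[-32.3155  40.8846  93.2038  -0.      45.9116  55.5845]
[1.7256 0.4531 0.5299] [ 0.526  -0.2622  0.003 ]
0.05795129158557159 [0.1177 3.8183 5.6297] 22.3167
```

View pics/s4.png

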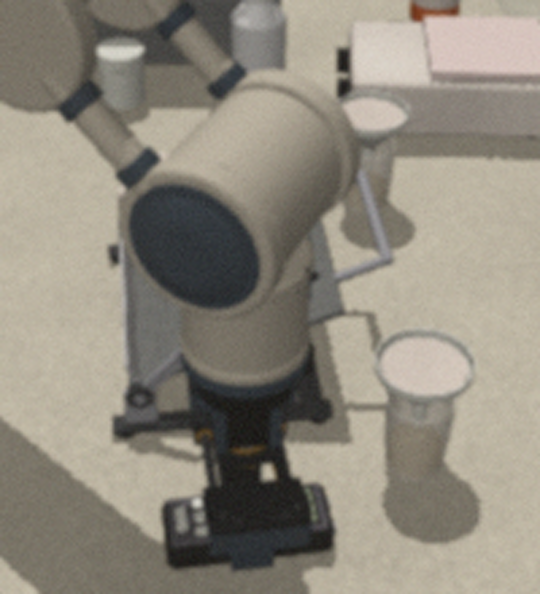

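The meter is gripped at its middle (width 58 mm). The bar corners are at crop (390,258) and (360,170), and I'll check the board angle from them. Then I'll lift, tilt and go above the board.

```bash
python3 - <<'E'
from h import *
o,d=ray("side",215+388/2.7,130+258/2.7);q=o+d*(-.0678-o[1])/d[1]
a=np.arcsin((q[2]-.045)/.25);print("bar R",q,"angle",a)
p=arm.current_ee_pos()
arm.move_l(p+np.array([0,0,.2]),feed=.2)
print(arm.current_width(),"free force",arm.current_force())
A=.37;u=np.array([np.cos(A),0,np.sin(A)]);n=np.array([-np.sin(A),0,np.cos(A)])
R=Rm(0,A);H=np.array([HX,HY,HZ])
t=H+.082*u+(.004+.003)*n
print(arm.solve_ik(t,R))
arm.move_to(t+.11*n,R)
arm.move_l(t+.012*n,R,feed=.15)
print("force",arm.current_force(),arm.current_t(),arm.current_width())
crop("side","s5",215,130,200,200,3)
crop("top","t5",255,195,140,140,4)
E
```

```text
bar R [ 0.6762 -0.0678  0.1378] angle 0.3803182582114392
0.05791178696237579 free force [-0.3346 -0.356  -3.1072]
[ -8.2987  26.107  118.9065  12.1994  14.2997  70.4236]
force [ 0.7668  0.9116 -3.7334] 25.375 0.05762484704917694
```

View pics/s5.png

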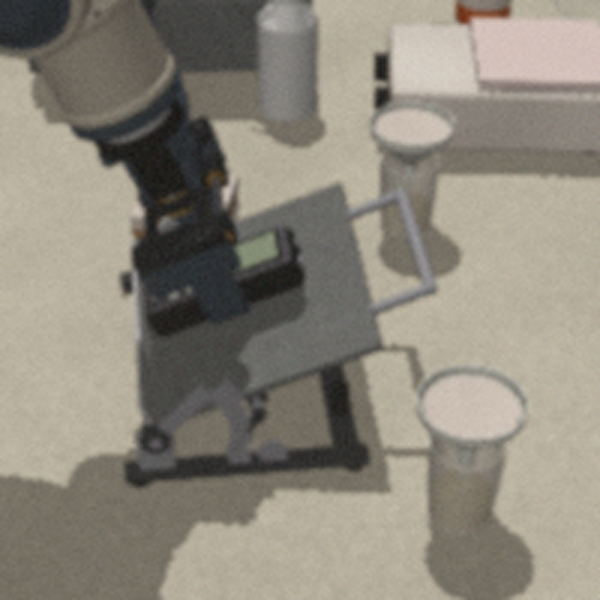

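The meter hovers over the board, display end up-slope and in line. I'll lower it until it touches, slide it down to the ledge, then release.

```bash
python3 - <<'E'
from h import *
A=.37;u=np.array([np.cos(A),0,np.sin(A)]);n=np.array([-np.sin(A),0,np.cos(A)])
R=Rm(0,A);f0=arm.current_force();p=arm.current_ee_pos()
def feel(p,d,step,N,lim):
    for i in range(N):
        p=p+step*d;arm.move_l(p,R,feed=.03)
        f=-(arm.current_force()-f0)@d
        if f>lim: break
    print("n" if d@n else "u",i,f,"rel",(p-[HX,HY,HZ])@u,(p-[HX,HY,HZ])@n);return p
p=feel(p,-n,.001,18,3)
p=feel(p+.0005*n,-u,.0015,14,6)
arm.grip(.07)
print(arm.current_force(),arm.current_t())
arm.move_l(p+.06*n,R,feed=.1);arm.move_l(p+.2*n,R,feed=.25)
q=arm.current_joint_positions();q[0]-=50;arm.move_joints(q)
print(arm.current_ee_pos(),arm.current_t())
crop("side","s6",225,150,180,180,3.3);crop("top","t6",255,195,140,140,4)
a,b=cv2.imread("pics/s6.png"),cv2.imread("pics/t6.png")
h=400;cv2.imwrite("pics/c6.png",np.hstack([cv2.resize(a,(h,h)),cv2.resize(b,(h,h))]))
E
```

```text
n 12 4.056944710079458 rel 0.0825877968628659 0.006701771523938201
u 9 6.028697307369789 rel 0.06758779686286584 0.00720177152393818
[-0.9007  0.1601 -0.0428] 31.6333
[ 0.2809 -0.3289  0.2612] 34.4417
```

View pics/c6.png

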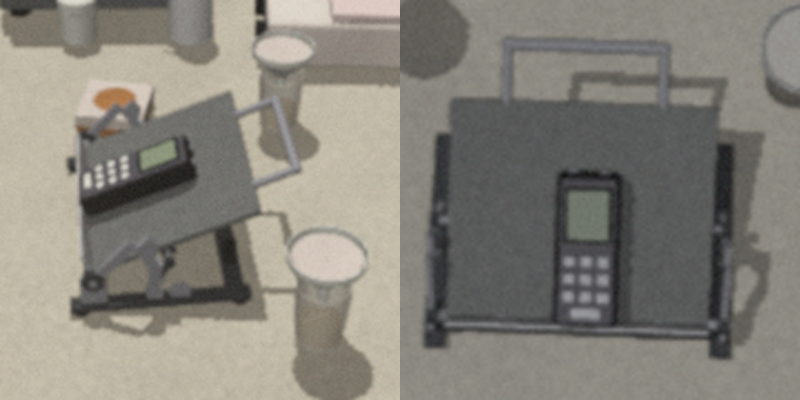

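The meter lies face up and straight, display end uppermost, with its lower end at the ledge (top panel (586,322)). The bar's image position still gives about 0.37-0.38 rad, and the cups and box haven't moved.

```bash
python3 -c "
from rig import arm
print(arm.sign_off(),arm.current_t())"
```

```text
the job is handed in; nothing more can be done
the job is handed in; nothing more can be done
```

The job is handed in: the board was lifted past the release point, eased down flat and raised to the second notch (0.37–0.38 rad measured). The meter lies face up and straight against the ledge with its display end uppermost, at about 34 s on the clock, and nothing else in the final pictures looks moved.

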